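# Empty the grinding jar into the catch tray

## Task

Slide the blue catch tray up to the front of the pivot stand, flat on the bench and centred under where the jar pours. Then tip the jar right over with its red-handled lever so that all six grinding balls roll into the tray, and swing the lever back until the jar is fully upright again. Let no ball fall on the bench, do not handle the balls with the gripper, and leave the bottle, mortar and sample jar where they are.

Things in the scene. Friction and masses are not known exactly. Their poses are not given: they have to be found in the camera images.
- stand: Grey pivot stand fixed to the bench. Origin at bench height straight below the middle of the pivot axis, which runs along the stand's x; the jar pours towards the stand's -y. Foot plate 12 mm thick, x -75 to 75 mm, y -35 to +80 mm (its front edge, on the pouring side, is y = -35). Two uprights 10 mm thick at x = -54 and +54 mm, y -22 to 22, 142 mm tall.
- pivot (a point): Middle of the pivot axis of the cradle, 120 mm above the bench; it is fixed to the stand, with the stand's axes.
- cradle (a joint): Tilt of the cradle and its jar, rad: 0 = jar upright on its stop, growing as the jar tips towards the stand's -y (right-handed about the stand's +x), to the other stop at 2.0 (mouth 25 deg below level). Friction hinge: stays where it is left; 3 to 5 N at the handle move it. Lever lean from vertical towards the stand's +y is 0.96 - tilt: it goes over the top and ends 1.04 over on the -y side.
- handle (a point): Middle of the lever's red round handle, a bar 16 mm thick, 62 mm long, along the stand's x, turning with the cradle (it does not spin on the lever). It is 112 mm to the stand's -x of the pivot point and 120 mm from the pivot axis; at tilt 0, 98 mm to the stand's +y of the axis and 69 mm above it. The lever arm (12 mm thick steel) joins its inner end, 37 mm from this point towards +x.
- mouth (a point): Centre of the mouth of the steel jar clamped in the cradle, 75 mm above the pivot axis when upright; its z points out of the mouth. Jar 76 mm outside diameter, 4 mm wall, 105 mm tall. Balls start to leave at a tilt of about 1.5 rad, the lower lip then 75 mm out from the pivot axis and 85 mm above the bench; at the stop it is 52 mm out and 54 mm up.
- tray: Blue open catch tray, 130 x 130 mm, 40 mm high, 5 mm walls, 0.2 to 0.4 kg, loose. Origin at the centre of its underside, z up. On its -y side an upright grip tab 50 mm wide (x), 10 mm thick (y), centred at y = -67 mm, up to 75 mm high. With its +y side against the front edge of the stand's foot (origin at x 0, y -100 mm in the stand's frame, same yaw) it catches all that leaves the jar.
- ball1: White ceramic grinding ball 1 of 6, 20 mm diameter, 25 g, at first in the jar. Its origin turns with it as it rolls: use its centre point.
- ball2: White ceramic grinding ball 2 of 6, 20 mm diameter, 25 g, at first in the jar. Its origin turns with it as it rolls: use its centre point.
- ball3: White ceramic grinding ball 3 of 6, 20 mm diameter, 25 g, at first in the jar. Its origin turns with it as it rolls: use its centre point.
- ball4: White ceramic grinding ball 4 of 6, 20 mm diameter, 25 g, at first in the jar. Its origin turns with it as it rolls: use its centre point.
- ball5: White ceramic grinding ball 5 of 6, 20 mm diameter, 25 g, at first in the jar. Its origin turns with it as it rolls: use its centre point.
- ball6: White ceramic grinding ball 6 of 6, 20 mm diameter, 25 g, at first in the jar. Its origin turns with it as it rolls: use its centre point.
- ball1_center (a point): Centre of ball 1.
- ball2_center (a point): Centre of ball 2.
- ball3_center (a point): Centre of ball 3.
- ball4_center (a point): Centre of ball 4.
- ball5_center (a point): Centre of ball 5.
- ball6_center (a point): Centre of ball 6.
- reagent: Amber reagent bottle with black cap, 84 mm diameter, 190 mm tall; a bystander. Origin at the centre of its underside.
- mortar: White mortar bowl, 84 mm diameter, 50 mm tall; a bystander. Origin at the centre of its underside.
- sample: Small glass sample jar with green lid, 56 mm diameter, 70 mm tall; a bystander. Origin at the centre of its underside.
Things that resemble listed ones, but are neither listed nor needed, are in the scene too. Of the things like the tray, leave any that is green or pink; of the rest the larger one is meant.

How it is judged:
By the outcome, as a careful person would: the job done as asked, in the order asked, and still so for the second after the job is handed in, with the robot touching nothing.
It also fails if it takes over 67 s, if anything falls off the work surface, if the arm or the gripper's body presses on something with over 40 N, if the wrist force passes 120 N, or if a joint passes its speed limit or range.

## Robot

A 7-joint arm with a two-finger parallel gripper is mounted at the origin on the work surface. World frame = base frame: x ahead of the robot, y to its left, z up, the work surface at z = 0. Lengths are in m, angles in rad, forces in N, time in s.
With the tool pointing down it reaches from about 0.4 to 0.925 m from the base axis. Payload 4.1 kg.
Tool frame: the origin (TCP) lies midway between the tips of the shut fingers; the grasp point (between the pads) lies 19 mm behind it (bot.pinch_z is the distance from the TCP to the grasp point, in m); z points along the fingers, y is the line along which they close (so a half turn about z gives the same grasp; the last joint's range is limited). The gripper opens to 85 mm and grips with 20 to 120 N. Pads are 22 mm wide; open, the fingers measure 114 mm over their backs; the gripper's body (76 mm by 85 mm) begins 54 mm behind the grasp point. The pads swing forward as they close: fully open they stand 13 mm farther back than shut.
Start: joints at [1.236, 0.398, 0.045, 1.537, -0.019, 1.207, -0.051], TCP at [0.152, -0.632, 0.231] pointing down, gripper open.
Joint ranges: [-2.82, 2.82], [-0.49, 2.23], [-1.37, 1.46], [0, 2.46], [-1.36, 4.5], [0.23, 2], [-2.94, 2.94]. Speed limits (rad/s): [2.57, 2.57, 3.14, 3.14, 3.14, 3.14, 3.14].

## Interface

Orientations are given as a rotation vector (axis times angle).
In Python, from cell import bot gives the robot as it stands.
- The arm moves only by the tool send_rows, never from a script. Its argument "series" is a list of rows, each a list of 4 numbers: the shift along the tool's x, y, z in cm, then the turn about the tool's z in rad. A call has 1 to 20 rows; each row is the pose to reach, as a shift and turn from the pose commanded when the call began, along the tool's axes at that moment; what a row does not reach only later rows make up. A row lasts 1/12 s, in which the tool goes at most 41.7 mm and 7.16 degrees, less where a joint would pass 70% of its speed; a pose out of reach is approached as far as the arm can. A call with a gripper value outside its range is refused whole. "fingers" is the finger opening in cm, from 0 to 8.54, set as the call begins (left out, the last holds). The fingers move at their own pace and stop on an object; the grip force is fixed at half the most. Time passes only in rows, so rows that repeat a pose let the fingers close. It gives the time, the measured TCP pose, the force, the opening and the grip force at its end, in the units of the state.
- bot.get_obs(): the state, without advancing time (a new reading comes with each control period).
- bot.get_image(name): name is "scene" or "top" or "wrist"; returns the picture (480x640x3 uint8, blue, green, red); there is no depth.
- bot.camera_params(name): a dict with "fov_y" (degrees; the focal length in pixels is half the picture's height over the tangent of half this angle, whatever the lens; pixels are square), "cx", "cy" (the principal point, pixels), "k1" (the pictures are not rectified: a ray, as slopes to the right and down, at radius r is drawn at 1 + k1 r^2 times it, then the intrinsics apply), "rvec" (rotation vector, rad) and "tvec" (3), from world to camera coordinates, as OpenCV has them; the wrist camera has in their place "hand_eye" (4x4, takes a point from camera to tool coordinates, whose origin is the TCP and whose axes are the flange's). Camera axes: x right, y down, z forward; pixel columns grow to the right and rows downward; lengths in m; the calibration is good to about 2 mm. A picture is of the moment at which its call begins: read the wrist's pose just before it. camera_params takes no time and is no camera call.
- bot.job_done(): hands the job in; it is judged then, once.
Trained networks look in the newest picture that a camera, given by its name, has taken for a name from the list of things; names that differ only in an ending like _2 or _b are one class to them, and where a whole thing is asked for, a point or a joint stands for the part that bears it (a point fixed in the world has none). Each returns a list of dicts, best first, with "confidence" (0 to 1); they miss things now and then, are a little off and sometimes report something else, mostly with a low value. They report only what shows in the picture. A call takes as long as a camera call. They do not tell look-alikes from the thing itself.
- bot.look_for(target, camera): "rect" ([left, top, right, bottom] in pixels, round what is visible of it).
The state is a dict: "t": time; "joint_positions": joint angles; "qvel": joint speeds; "joint_efforts": joint torques, N m; "tool_pos": TCP position; "eef_rot": TCP orientation; "contact_force": force on the tool from outside, world axes, zero at the start; "ft_torque": the same for the moment, N m; "finger_gap": finger opening in m; "grip_force": force on a finger pad.
Only numpy, scipy, OpenCV 4.12 (cv2) and the standard library are available. Lean on these libraries where they do the work, as an engineer would, in place of code of your own. Each camera call takes 0.05 s, during which the arm holds its last target. There are 200 camera calls.

## Working session

There is one attempt and no reset: what is moved stays moved. The work goes in short steps, Python scripts to look and compute and a tool call to move; the robot and the scene stay as the last step left them, time stands still between calls to the robot, and variables do not carry over. Pictures are saved under pics/ and viewed, at most 10 in all, crops included, and the job is handed in when it is done.

Besides the shell and the picture viewer there is one more tool, called by a JSON object that holds its "name" and its "arguments", one argument or row to a line. send_rows: Moves the arm, as the interface text tells. Its arguments: {"type":"object","properties":{"series":{"type":"array","items":{"type":"array","items":{"type":"number"}}},"fingers":{"type":"number"}},"required":["series"]}

```bash
mkdir -p pics
python3 - <<'E'
from cell import bot
import cv2
for n in ("scene","top"):
    cv2.imwrite(f"pics/{n}0.png",bot.get_image(n)); print(n,bot.camera_params(n))
    for t in ("tray","stand","handle","mouth","reagent","mortar","sample"):
        print(t,[( [round(v) for v in d["rect"]],round(d["confidence"],2)) for d in bot.look_for(t,n)[:4]])
o=bot.get_obs();print(o["t"],o["tool_pos"],o["eef_rot"],bot.pinch_z)
E
```

```text
scene {'fov_y': 51.387529643977224, 'cx': 326.653330643371, 'cy': 245.9707694151005, 'k1': 0.002865365689987539, 'rvec': array([ 2.04905977,  1.27139193, -0.5291501 ]), 'tvec': array([-0.2169341 , -0.24399909,  1.69240788])}
tray [([217, 267, 278, 330], 0.92), ([185, 246, 218, 281], 0.83), ([234, 230, 281, 266], 0.75), ([141, 311, 207, 388], 0.6)]
stand [([368, 179, 431, 299], 0.79)]
handle [([373, 182, 424, 267], 0.96)]
mouth [([372, 184, 420, 266], 0.87)]
reagent [([477, 206, 519, 274], 0.72)]
mortar [([429, 209, 456, 232], 0.67)]
sample [([260, 337, 282, 375], 0.76)]
top {'fov_y': 49.562295808033696, 'cx': 309.66548907267537, 'cy': 236.23318765338573, 'k1': 0.02350966835372667, 'rvec': array([ 2.12967726, -2.15273556,  0.18750416]), 'tvec': array([0.00300966, 0.53257178, 1.31075704])}
tray [([404, 290, 451, 331], 0.91), ([345, 290, 389, 328], 0.91), ([445, 188, 507, 248], 0.88), ([377, 225, 432, 277], 0.69)]
stand [([210, 176, 268, 272], 0.71), ([389, 162, 408, 186], 0.5)]
handle [([209, 186, 270, 266], 0.98)]
mouth [([209, 178, 270, 274], 0.74)]
reagent [([211, 177, 268, 272], 0.69), ([116, 164, 163, 204], 0.61)]
mortar [([146, 236, 175, 272], 0.96)]
sample []
0.8 [ 0.15189863 -0.63204143  0.23138396] [3.11960228e+00 3.69646540e-01 4.34271964e-05] 0.0187
```

Run:
```python
import cv2
a=cv2.imread("pics/top0.png")[130:350,90:530];cv2.imwrite("pics/topc.png",cv2.resize(a,(800,400),interpolation=cv2.INTER_CUBIC))
b=cv2.imread("pics/scene0.png")[160:400,130:530];cv2.imwrite("pics/scenec.png",cv2.resize(b,(800,480),interpolation=cv2.INTER_CUBIC))
```

```text
(no output)
```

View pics/topc.png

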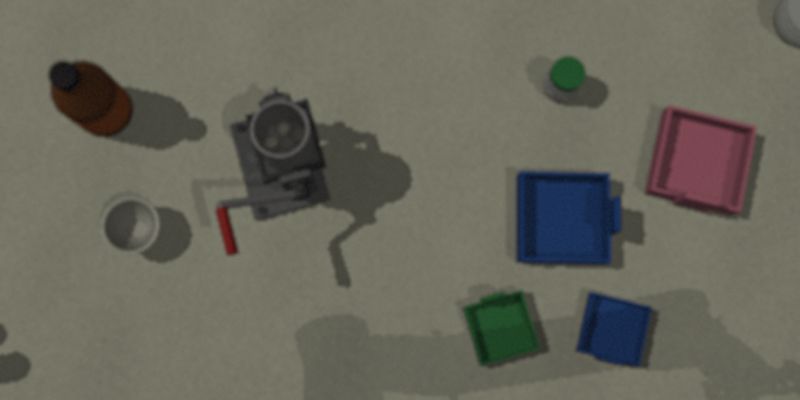

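View pics/scenec.png

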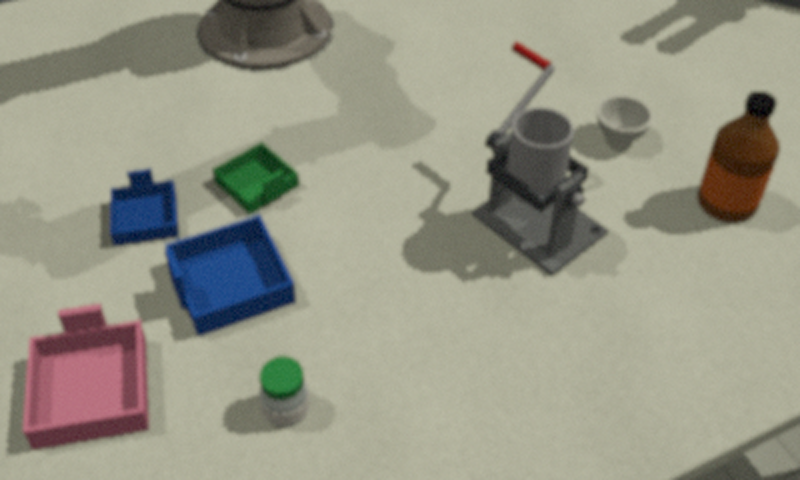

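The big blue tray is centred at crop (563,218) in the top view, with its tab on the right at (615,215). The stand is at (285,160), pouring to the image's right, and the red handle is at (227,230). The pink, green and small blue trays are decoys. The sample jar is above the tray at (567,75).

```bash
cat > h.py <<'E'
from cell import bot
import cv2, numpy as np
from scipy.spatial.transform import Rotation as R
def cam(n,obs=None):
    p=bot.camera_params(n); f=240/np.tan(np.radians(p["fov_y"])/2)
    if n=="wrist":
        T=np.eye(4);T[:3,:3]=R.from_rotvec(obs["eef_rot"]).as_matrix();T[:3,3]=obs["tool_pos"]
        W=np.linalg.inv(T@p["hand_eye"]); Rm,t=W[:3,:3],W[:3,3]
    else: Rm,t=R.from_rotvec(p["rvec"]).as_matrix(),np.array(p["tvec"])
    return f,p["cx"],p["cy"],p["k1"],Rm,t
def at_z(c,uv,z):
    f,cx,cy,k,Rm,t=c; out=[]
    for u,v in np.atleast_2d(uv):
        d=np.array([(u-cx)/f,(v-cy)/f]);s=d.copy()
        for _ in range(8): s=d/(1+k*(s@s))
        r=Rm.T@np.r_[s,1]; o=-Rm.T@t; out.append(o+r*(z-o[2])/r[2])
    return np.array(out)
def proj(c,P):
    f,cx,cy,k,Rm,t=c; q=np.atleast_2d(P)@Rm.T+t; s=q[:,:2]/q[:,2:]
    s=s*(1+k*(s**2).sum(1,keepdims=True)); return s*f+[cx,cy]
def blobs(img,hue,lo=80):
    h=cv2.cvtColor(img,cv2.COLOR_BGR2HSV)
    m=((abs(((h[...,0].astype(int)-hue+90)%180)-90)<12)&(h[...,1]>110)&(h[...,2]>lo)).astype(np.uint8)
    return sorted(cv2.findContours(m,cv2.RETR_EXTERNAL,cv2.CHAIN_APPROX_NONE)[0],key=cv2.contourArea)[::-1]
E
python3 - <<'E'
from h import *
np.set_printoptions(precision=4,suppress=True)
c=cam("top");im=cv2.imread("pics/top0.png")
for nm,hue,lo,z in(("blue",110,50,.04),("red",0,60,.189)):
    for b in blobs(im,hue,lo)[:2]:
        r=cv2.minAreaRect(b);bx=cv2.boxPoints(r);P=at_z(c,bx,z)
        print(nm,cv2.contourArea(b),bx.round(0).tolist(),"\n",P[:,:2],P.mean(0),np.linalg.norm(np.diff(P,axis=0),axis=1))
q=lambda x,y:[x/1.818+90,y/1.818+130]
print("mouth z.195",at_z(c,q(280,128),.195)); print("foot",at_z(c,[q(327,200),q(260,218)],.012))
print("sample lid",at_z(c,q(568,73),.07),"mortar",at_z(c,q(130,222),.05),"bottle",at_z(c,q(105,110),.0))
print("tray rim corners",at_z(c,[q(517,172),q(609,172),q(611,264),q(517,264)],.04))
o=bot.get_obs();print(R.from_rotvec(o["eef_rot"]).as_matrix())
E
```

```text
blue 2482.0 [[375.0, 225.0], [430.0, 225.0], [430.0, 274.0], [375.0, 274.0]] 
 [[ 0.5613 -0.1746]
 [ 0.5599 -0.319 ]
 [ 0.4312 -0.3126]
 [ 0.4326 -0.1704]] [ 0.4963 -0.2441  0.04  ] [0.1444 0.1289 0.1422]
blue 1079.0 [[407.0, 324.0], [414.0, 291.0], [448.0, 298.0], [441.0, 332.0]] 
 [[ 0.3038 -0.2472]
 [ 0.388  -0.2699]
 [ 0.368  -0.3556]
 [ 0.2842 -0.332 ]] [ 0.336  -0.3012  0.04  ] [0.0872 0.088  0.087 ]
red 116.5 [[208.0, 244.0], [214.0, 243.0], [220.0, 268.0], [214.0, 270.0]] 
 [[0.4918 0.2332]
 [0.4947 0.2208]
 [0.4361 0.206 ]
 [0.4332 0.2183]] [0.464  0.2195 0.189 ] [0.0127 0.0605 0.0126]
red 15.5 [[477.0, 202.0], [483.0, 198.0], [494.0, 212.0], [488.0, 216.0]] 
 [[ 0.5854 -0.3948]
 [ 0.5966 -0.4091]
 [ 0.5627 -0.4336]
 [ 0.5516 -0.4194]] [ 0.5741 -0.4142  0.189 ] [0.0182 0.0419 0.0181]
mouth z.195 [[0.5938 0.1513 0.195 ]]
foot [[0.5287 0.1029 0.012 ]
 [0.5031 0.2004 0.012 ]]
sample lid [[ 0.7007 -0.2466  0.07  ]] mortar [[0.494  0.3782 0.05  ]] bottle [[0.6699 0.4348 0.    ]]
tray rim corners [[ 0.5624 -0.173   0.04  ]
 [ 0.5611 -0.3059  0.04  ]
 [ 0.4281 -0.3023  0.04  ]
 [ 0.4295 -0.1687  0.04  ]]
[[ 0.9723  0.2337  0.    ]
 [ 0.2337 -0.9723 -0.0002]
 [ 0.      0.0002 -1.    ]]
```

```bash
cat >> h.py <<'E'
def shift(P,yaw):
    o=bot.get_obs();M=R.from_rotvec(o["eef_rot"]).as_matrix()
    s=M.T@(np.array(P)-o["tool_pos"])*100; y0=np.arctan2(M[1,0],M[0,0])
    return s.round(2), round(y0-yaw,3)
def S(x,y,yaw=.245,p=(.595,.1515)):  # stand -> world
    return np.array(p)+[np.cos(yaw)*x-np.sin(yaw)*y,np.sin(yaw)*x+np.cos(yaw)*y]
E
python3 -c "
from h import *
print(bot.camera_params('wrist'),shift([.4945,-.3045,.19],-.015))"
```

```text
{'fov_y': 58.37641529344723, 'cx': 317.08386280099785, 'cy': 236.22201689943077, 'k1': -0.027666637623317364, 'hand_eye': array([[ 8.99532659e-04, -9.47321960e-01, -3.20281588e-01,
         8.33933409e-02],
       [ 9.99999576e-01,  9.15992388e-04,  9.92644415e-05,
         3.04421692e-04],
       [ 1.99340112e-04, -3.20281542e-01,  9.47322381e-01,
        -1.43083676e-01],
       [ 0.00000000e+00,  0.00000000e+00,  0.00000000e+00,
         1.00000000e+00]])} (array([ 40.97, -23.84,   4.13]), np.float64(0.251))
```

{"name": "send_rows", "arguments": {
  "series": [
    [10,-6,1,0.06],
    [20,-12,2,0.12],
    [30,-18,3,0.2],
    [41,-23.8,4,0.25],
    [41,-23.8,4,0.25],
    [41,-23.8,4,0.25],
    [41,-23.8,4,0.25],
    [41,-23.8,4,0.25],
    [41,-23.8,4,0.25],
    [41,-23.8,4,0.25],
    [41,-23.8,4,0.25],
    [41,-23.8,4,0.25],
    [41,-23.8,4,0.25],
    [41,-23.8,4,0.25],
    [41,-23.8,4,0.25],
    [41,-23.8,4,0.25]
  ],
  "fingers": 5
}}

```text
t: 2.13
tool_pos: [0.4935, -0.3067, 0.1914]
eef_rot: [3.14, -0.027, -0.001]
contact_force: [1.0, -0.1, -0.5]
finger_gap: 0.0499
grip_force: 0.0
```

Run:
```python
from h import *
o=bot.get_obs();im=bot.get_image("wrist");c=cam("wrist",o)
# expected tray points for overlay
def tr(x,y,z,p=(.4953,-.2375),a=-.015): return [p[0]+np.cos(a)*x-np.sin(a)*y,p[1]+np.sin(a)*x+np.cos(a)*y,z]
for P in [tr(-.065,-.065,.04),tr(.065,-.065,.04),tr(-.065,.065,.04),tr(.065,.065,.04),tr(-.025,-.067,.075),tr(.025,-.067,.075),tr(-.025,-.072,.075),tr(.025,-.072,.075)]:
    u=proj(c,P)[0];print(u.round());cv2.drawMarker(im,tuple(int(v) for v in u),(0,0,255),0,10,1)
cv2.imwrite("pics/w1.png",im);print(o["t"],o["tool_pos"])
```

```text
[311. 296.]
[310. 119.]
[141. 296.]
[116. 120.]
[313. 265.]
[313. 190.]
[321. 265.]
[321. 190.]
2.1333 [ 0.49353128 -0.30674349  0.19143458]
```

View pics/w1.png

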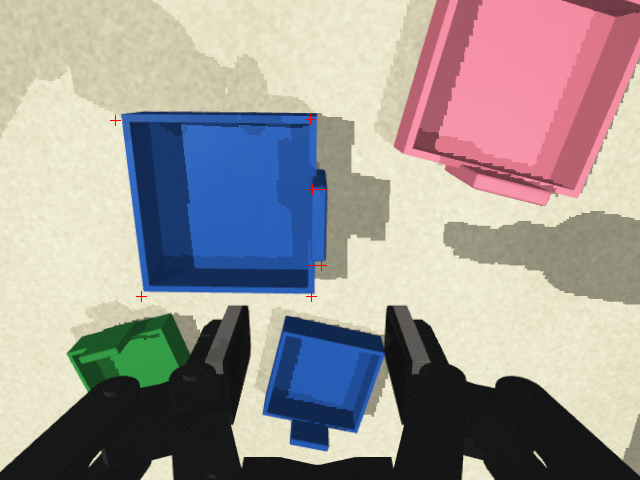

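The tray is at cols 122–317, rows 113–292, and its tab is at (319,187–262). That puts it about 4 mm off my first estimate, so the tray centre is near (0.499,-0.241). Next I descend onto the tab and grip it.

{"name": "send_rows", "arguments": {
  "series": [
    [0.5,0.1,4,0],
    [0.5,0.1,8,0],
    [0.5,0.1,12,0],
    [0.5,0.1,14,0],
    [0.5,0.1,14.8,0],
    [0.5,0.1,14.8,0],
    [0.5,0.1,14.8,0]
  ]
}}

```text
t: 2.77
tool_pos: [0.5003, -0.3071, 0.0443]
eef_rot: [3.14, -0.024, 0.002]
contact_force: [0.0, 0.6, -0.0]
finger_gap: 0.0501
grip_force: 0.0
```

{"name": "send_rows", "arguments": {
  "series": [
    [0,0,0,0],
    [0,0,0,0],
    [0,0,0,0],
    [0,0,0,0],
    [0,0,0,0],
    [0,0,0,0],
    [0,0,0,0],
    [0,0,0,0]
  ],
  "fingers": 0.2
}}

```text
t: 3.43
tool_pos: [0.5012, -0.3069, 0.0451]
eef_rot: [3.139, -0.022, 0.004]
contact_force: [-0.7, -0.1, 6.6]
finger_gap: 0.0092
grip_force: 59.8
```

Run:
```python
from h import *
o=bot.get_obs();im=bot.get_image("wrist");cv2.imwrite("pics/w2.png",im);print(o["t"],o["tool_pos"],o["contact_force"],o["finger_gap"])
t=o["tool_pos"]
# waypoint before the stand: 40 mm short
for y in (-.207,-.167): print(shift([*S(0,y),.043],.245))
```

```text
3.4333 [ 0.50116942 -0.30688664  0.04509163] [-0.73314855 -0.12011247  6.63977173] 0.009174414259550949
(array([ 14.04, -25.96,   0.2 ]), np.float64(-0.259))
(array([ 13.01, -29.82,   0.19]), np.float64(-0.259))
```

View pics/w2.png

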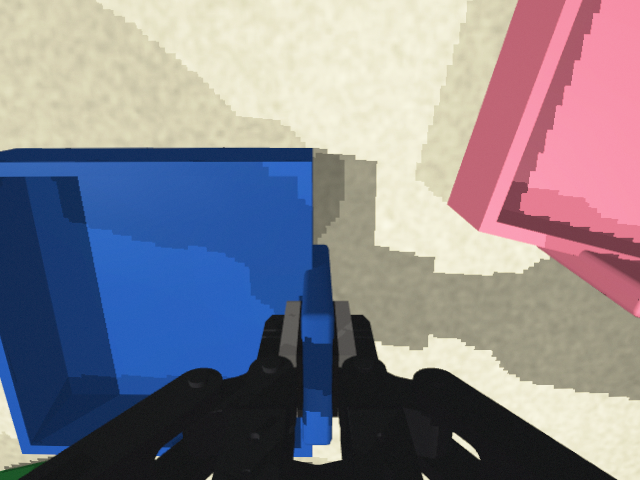

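The tab is firmly gripped at the centre (about (318,330)), and the tray sits flat. Next I drag it to 4 cm short of the stand.

{"name": "send_rows", "arguments": {
  "series": [
    [0.7,-1.2,0,-0.01],
    [1.4,-2.6,0,-0.026],
    [2.1,-3.9,0,-0.039],
    [2.8,-5.2,0,-0.052],
    [3.5,-6.5,0,-0.065],
    [4.2,-7.8,0,-0.078],
    [4.9,-9.1,0,-0.091],
    [5.6,-10.4,0,-0.104],
    [6.3,-11.7,0,-0.117],
    [7,-13,0,-0.13],
    [7.7,-14.3,0,-0.143],
    [8.4,-15.6,0,-0.156],
    [9.1,-16.9,0,-0.169],
    [9.8,-18.2,0,-0.182],
    [10.5,-19.5,0,-0.195],
    [11.2,-20.8,0,-0.208],
    [11.9,-22.1,0,-0.22],
    [12.6,-23.4,0,-0.233],
    [13.3,-24.7,0,-0.246],
    [14,-26,0,-0.259]
  ]
}}

```text
t: 5.15
tool_pos: [0.6445, -0.0503, 0.0451]
eef_rot: [3.114, 0.382, 0.002]
contact_force: [-2.7, -4.6, 8.0]
finger_gap: 0.0093
grip_force: 60.0
```

Run:
```python
from h import *
o=bot.get_obs();im=bot.get_image("wrist");c=cam("wrist",o)
for x,y in [(-.075,-.035),(.075,-.035)]:
    u=proj(c,[*S(x,y),.012])[0];print(u.round());cv2.drawMarker(im,tuple(int(v) for v in u),(0,0,255),0,12,1)
cv2.imwrite("pics/w3.png",im);print(o["t"],o["tool_pos"],o["eef_rot"])
t=bot.get_image("top");cv2.imwrite("pics/t3.png",t[130:350,90:530])
```

```text
[-19. 416.]
[-110.  115.]
5.15 [ 0.6444643  -0.05029434  0.04512656] [3.11424131e+00 3.82291520e-01 1.50921750e-03]
```

View pics/w3.png

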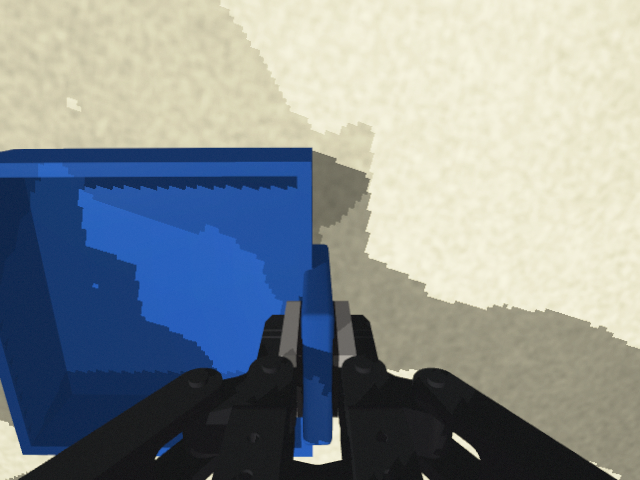

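Run:
```python
from h import *
np.set_printoptions(precision=4,suppress=True)
o=bot.get_obs();c=cam("wrist",o);M=R.from_rotvec(o["eef_rot"]).as_matrix()
for uv,z in [((313,163),.04),((10,163),.04),((312,455),.04),((25,453),.04),((313,149),.0),((322,272),.075),((322,444),.075)]:
    print(uv,(M.T@(at_z(c,uv,z)[0]-o["tool_pos"]))*1000, )
im=bot.get_image("scene")
# check stand pose by overlay: foot corners & mouth & handle
c2=cam("scene")
for P in [[*S(x,y),.012] for x,y in((-.075,-.035),(.075,-.035),(.075,.08))]+[[*S(-.112-.031,.098),.189],[*S(-.112+.031,.098),.189]]+[[*S(x,y),.195] for x,y in((.038,0),(-.038,0),(0,.038),(0,-.038))]:
    u=proj(c2,P)[0];cv2.drawMarker(im,tuple(int(round(v)) for v in u),(0,255,255),0,5,1)
cv2.imwrite("pics/s4.png",cv2.resize(im[160:330,250:450],(800,680)[:2] if 0 else (700,595),interpolation=cv2.INTER_CUBIC))
```

```text
(313, 163) [59.8649 -1.1037  5.4509]
(10, 163) [  60.1401 -107.2363    5.4511]
(312, 455) [-68.8393  -1.8284   4.7734]
(25, 453) [ -69.5225 -130.7947    4.7682]
(313, 149) [59.6029 -1.4733 45.4501]
(322, 272) [ 34.2264   1.7463 -29.6845]
(322, 444) [-28.2484   2.0384 -30.0134]
```

View pics/s4.png

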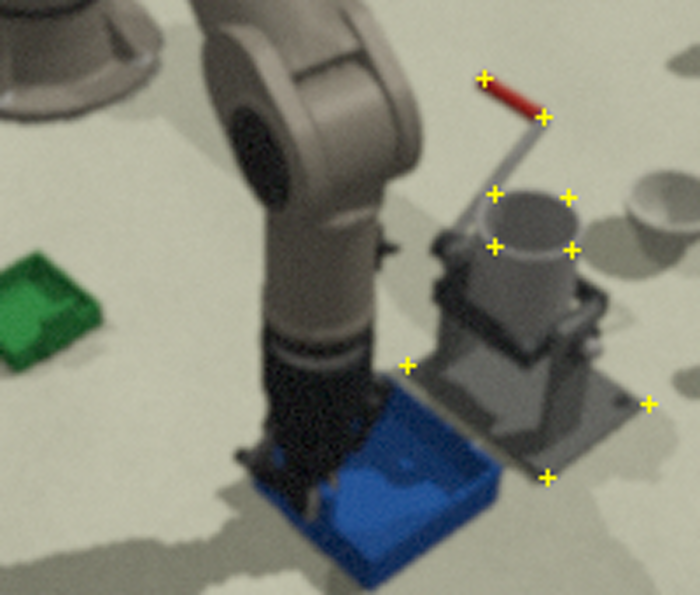

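The overlay lands on the handle, mouth and foot corners (e.g. foot (548,478)), so the stand pose is good. The tray centre sits 5 mm to the tool's -x side, and I'll correct for that.

```bash
python3 -c "
from h import *
print(shift([*S(.0047,-.172),.045],.245),shift([*S(.0047,-.1655),.045],.245))"
```

```text
(array([ 0.29, -3.15,  0.01]), np.float64(0.002)) (array([ 0.29, -3.8 ,  0.01]), np.float64(0.002))
```

{"name": "send_rows", "arguments": {
  "series": [
    [0.1,-0.8,0,0],
    [0.2,-1.6,0,0],
    [0.3,-2.4,0,0],
    [0.3,-2.9,0,0],
    [0.3,-3.2,0,0],
    [0.3,-3.4,0,0],
    [0.3,-3.6,0,0],
    [0.3,-3.7,0,0],
    [0.3,-3.8,0,0],
    [0.3,-3.9,0,0],
    [0.3,-3.9,0,0],
    [0.3,-3.9,0,0]
  ]
}}

```text
t: 6.3
tool_pos: [0.6387, -0.0122, 0.0451]
eef_rot: [3.115, 0.38, 0.005]
contact_force: [1.8, -3.4, 6.3]
finger_gap: 0.0094
grip_force: 59.9
```

{"name": "send_rows", "arguments": {
  "series": [
    [0,-0.1,0,0],
    [0,-0.2,0,0],
    [0,-0.3,0,0],
    [0,-0.3,0,0],
    [0,-0.3,0,0]
  ]
}}

```text
t: 6.72
tool_pos: [0.639, -0.0113, 0.0452]
eef_rot: [3.113, 0.38, 0.008]
contact_force: [3.8, -7.8, 5.7]
finger_gap: 0.0088
grip_force: 59.5
```

Run:
```python
from h import *
im=bot.get_image("scene");c2=cam("scene")
for x,y,z in((-.065,-.165,.04),(.065,-.165,.04),(.065,-.035,.04),(.075,-.035,.012),(-.065,-.035,.04)):
    u=proj(c2,[*S(x,y),z])[0];cv2.drawMarker(im,tuple(int(round(v)) for v in u),(0,255,255),0,5,1)
cv2.imwrite("pics/s5.png",cv2.resize(im[240:340,310:450],(700,500),interpolation=cv2.INTER_CUBIC))
```

```text
(no output)
```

View pics/s5.png

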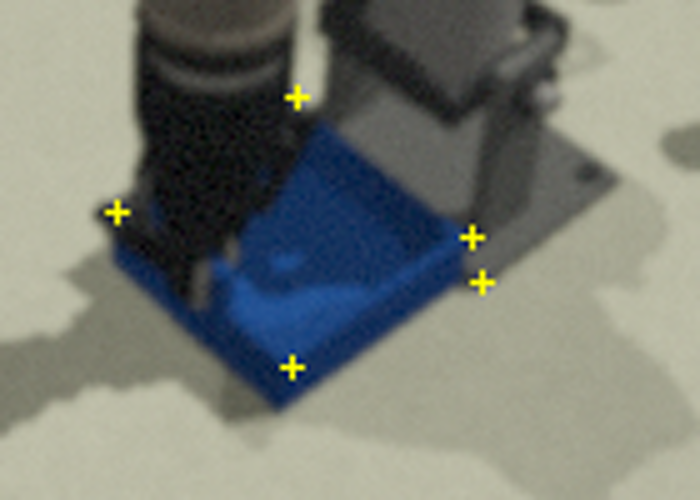

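The tray is against the foot: its rim corner at (465,240) matches the marker at (472,237), and the contact force built up. I release, rise, and move above the handle.

{"name": "send_rows", "arguments": {
  "series": [
    [0,0,0,0],
    [0,0,0,0],
    [0,0,0,0],
    [0,0,-1,0],
    [0,0,-3,0],
    [0,0,-6,0],
    [0,0,-10,0],
    [0,0,-14,0],
    [0,0,-18,0],
    [0,0,-21.5,0],
    [0,0,-21.5,0],
    [0,0,-21.5,0]
  ],
  "fingers": 3.5
}}

```text
t: 7.77
tool_pos: [0.6375, -0.0056, 0.2619]
eef_rot: [3.118, 0.385, 0.009]
contact_force: [-0.1, -0.4, -0.3]
finger_gap: 0.0354
grip_force: 0.0
```

Run:
```python
from h import *
o=bot.get_obs();print(o["tool_pos"],o["finger_gap"],shift([*S(-.112,.098),.26],.245))
c=cam("top");im=bot.get_image("top")
b=blobs(im,110,50)[0];r=cv2.minAreaRect(b);P=at_z(c,cv2.boxPoints(r),.04);print(cv2.contourArea(b),P.mean(0),np.linalg.norm(np.diff(P,axis=0),axis=1),"want incl tab",S(0,-.1035),P[:,:2].round(3))
```

```text
[ 0.63754566 -0.00556225  0.261858  ] 0.03544037691376186 (array([-11.5 , -26.08,   0.09]), np.float64(0.001))
1668.5 [0.61241832 0.06552065 0.04      ] [0.09963878 0.13745939 0.09810035] want incl tab [0.62010458 0.05109079] [[0.671 0.126]
 [0.689 0.028]
 [0.553 0.005]
 [0.536 0.102]]
```

{"name": "send_rows", "arguments": {
  "series": [
    [-1.6,-3.7,0,0],
    [-3.2,-7.4,0,0],
    [-4.8,-11,0,0],
    [-6.4,-14.6,0,0],
    [-8,-18.2,0,0],
    [-9.6,-21.8,0,0],
    [-11,-25,0,0],
    [-11.5,-26.1,0,0],
    [-11.5,-26.1,0,0],
    [-11.5,-26.1,0,0]
  ]
}}

```text
t: 8.65
tool_pos: [0.4609, 0.2183, 0.2571]
eef_rot: [3.116, 0.385, -0.003]
contact_force: [0.4, -0.2, 0.3]
finger_gap: 0.0349
grip_force: 0.0
```

Run:
```python
from h import *
o=bot.get_obs();c=cam("wrist",o);im=bot.get_image("wrist")
print(o["tool_pos"],shift([*S(-.112,.098),.165],.245))
for b in blobs(im,0,60)[:1]:
    r=cv2.minAreaRect(b);P=at_z(c,cv2.boxPoints(r),.189);M=R.from_rotvec(o["eef_rot"]).as_matrix()
    print(cv2.contourArea(b),P.mean(0),"want",S(-.112,.098),((P-o["tool_pos"])@M*100).round(2))
cv2.imwrite("pics/w6.png",im)
c=cam("top");im=bot.get_image("top");cv2.imwrite("pics/t6.png",im)
b=blobs(im,110,50)[0];r=cv2.minAreaRect(b);P=at_z(c,cv2.boxPoints(r),.04);print(P.mean(0),np.linalg.norm(np.diff(P,axis=0),axis=1),"want incl tab",S(0,-.106),P[:,:2].round(3))
```

```text
[0.46093695 0.21826121 0.25710997] (array([ 0.14, -0.21,  9.22]), np.float64(-0.002))
3198.0 [0.46145723 0.21688661 0.189     ] want [0.4625741  0.21940715] [[ 3.28 -0.63  6.8 ]
 [ 3.29  0.88  6.81]
 [-3.22  0.97  6.82]
 [-3.22 -0.69  6.82]]
[0.61736438 0.04885938 0.04      ] [0.13709148 0.13100339 0.13509759] want incl tab [0.62071097 0.04866544] [[ 0.666  0.13 ]
 [ 0.696 -0.004]
 [ 0.568 -0.031]
 [ 0.539  0.101]]
```

View pics/w6.png

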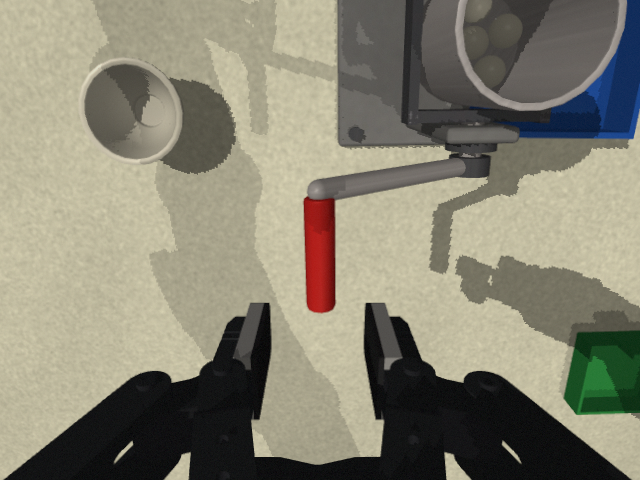

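The handle is centred between the fingers (about (319,255)), the six-ball jar is at upper right, and the tray sits at the foot within 3 mm. I descend around the bar and narrow the fingers to cage it.

{"name": "send_rows", "arguments": {
  "series": [
    [0,0.1,3,0],
    [0,0.1,6,0],
    [0,0.1,8,0],
    [0,0.1,9,0],
    [0,0.1,9,0],
    [0,0.1,9,0]
  ]
}}

```text
t: 9.25
tool_pos: [0.4625, 0.2172, 0.1683]
eef_rot: [3.118, 0.381, -0.001]
contact_force: [-0.4, 0.3, 0.2]
finger_gap: 0.0347
grip_force: 0.0
```

{"name": "send_rows", "arguments": {
  "series": [
    [0,0,0,0],
    [0,0,0,0],
    [0,0,0,0],
    [0,0,0,0]
  ],
  "fingers": 2.4
}}

```text
t: 9.58
tool_pos: [0.4623, 0.2182, 0.1692]
eef_rot: [-3.118, -0.384, -0.003]
contact_force: [-0.3, -0.4, 0.1]
finger_gap: 0.024
grip_force: 0.0
```

{"name": "send_rows", "arguments": {
  "series": [
    [0,0.9,-0.6,0],
    [0,1.7,-1.5,0],
    [0,2.5,-2.3,0],
    [0,3.5,-3.0,0],
    [0,4.5,-3.65,0],
    [0,5.6,-4.2,0],
    [0,6.7,-4.6,0],
    [0,7.8,-4.9,0],
    [0,9.0,-5.1,0],
    [0,10.2,-5.1,0],
    [0,11.4,-5.1,0],
    [0,11.4,-5.1,0]
  ]
}}

```text
t: 10.58
tool_pos: [0.4903, 0.1041, 0.2197]
eef_rot: [3.117, 0.377, 0.002]
contact_force: [-0.0, -0.2, 0.3]
finger_gap: 0.0239
grip_force: 0.0
```

```bash
cat > lever.py <<'E'
from h import *
o=bot.get_obs();c=cam("scene");im=bot.get_image("scene")
M=R.from_rotvec(o["eef_rot"]).as_matrix()
bs=blobs(im,0,60);x0=None
B=[b for b in bs if 330<b[:,0,0].mean()<440 and 150<b[:,0,1].mean()<300]
if B:
    ctr=np.array(cv2.minAreaRect(np.vstack(B[:1]))[0])
    best=[]
    for th in np.arange(-.05,2.06,.01):
        f=.96-th; best.append((np.linalg.norm(proj(c,[*S(-.112,.12*np.sin(f)),.12+.12*np.cos(f)])[0]-ctr),round(th,2)))
    print("area",cv2.contourArea(B[0]),"tilt",min(best))
print(o["t"],o["tool_pos"],o["contact_force"])
E
python3 lever.py
python3 - <<'E'
from h import *
im=bot.get_image("scene");cv2.imwrite("pics/s7.png",cv2.resize(im[150:330,280:460],(590,590),interpolation=cv2.INTER_CUBIC))
E
```

```text
area 56.0 tilt (np.float64(2.6576580036963295), np.float64(1.06))
10.5833 [0.49028198 0.1041404  0.21973955] [-0.04358089 -0.17268982  0.30652053]
```

View pics/s7.png

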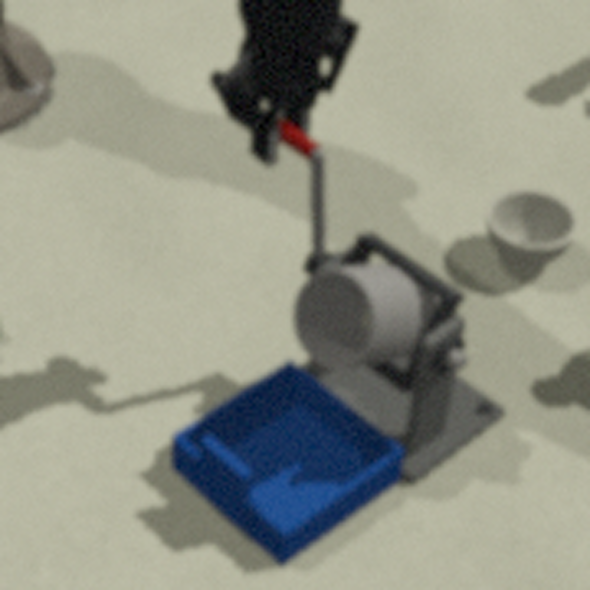

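The lever follows the cage, with tilt near 1.05 rad and the jar pointing at the tray. I pour slowly from here.

{"name": "send_rows", "arguments": {
  "series": [
    [0,0.6,0.1,0],
    [0,1.2,0.2,0],
    [0,1.8,0.35,0],
    [0,2.4,0.5,0],
    [0,2.8,0.6,0],
    [0,3.2,0.8,0],
    [0,3.5,0.9,0],
    [0,3.9,1.1,0],
    [0,4.2,1.25,0],
    [0,4.6,1.45,0],
    [0,4.9,1.65,0],
    [0,5.2,1.85,0],
    [0,5.6,2.1,0],
    [0,5.9,2.3,0],
    [0,6.2,2.55,0],
    [0,6.55,2.8,0],
    [0,6.8,3.05,0],
    [0,7.1,3.3,0],
    [0,7.45,3.6,0],
    [0,7.45,3.6,0]
  ]
}}

```text
t: 12.35
tool_pos: [0.5073, 0.0341, 0.1825]
eef_rot: [3.118, 0.382, -0.001]
contact_force: [0.4, 0.9, -0.6]
finger_gap: 0.0237
grip_force: 0.2
```

{"name": "send_rows", "arguments": {
  "series": [
    [0,0.3,0.3,0],
    [0,0.55,0.6,0],
    [0,0.8,0.9,0],
    [0,1.1,1.3,0],
    [0,1.4,1.75,0],
    [0,1.75,2.3,0],
    [0,1.95,2.3,0],
    [0,2.1,2.3,0],
    [0,2.1,2.3,0],
    [0,2.1,2.3,0]
  ]
}}

```text
t: 13.18
tool_pos: [0.5116, 0.0171, 0.1591]
eef_rot: [-3.114, -0.386, 0.003]
contact_force: [-0.2, 7.6, -3.9]
finger_gap: 0.0241
grip_force: 3.2
```

```bash
python3 lever.py
python3 - <<'E'
from h import *
a=bot.get_image("scene")[150:330,280:460];b=bot.get_image("top")[170:290,200:350]
cv2.imwrite("pics/s8.png",np.hstack([cv2.resize(a,(400,400),interpolation=cv2.INTER_CUBIC),cv2.resize(b,(400,320),interpolation=cv2.INTER_CUBIC).__class__(0) if 0 else cv2.copyMakeBorder(cv2.resize(b,(400,320),interpolation=cv2.INTER_CUBIC),0,80,0,0,0)]))
E
```

```text
area 59.0 tilt (np.float64(2.5856164041809437), np.float64(2.01))
13.1833 [0.51162023 0.01709971 0.15906841] [-0.20412719  7.64836817 -3.8520231 ]
```

View pics/s8.png

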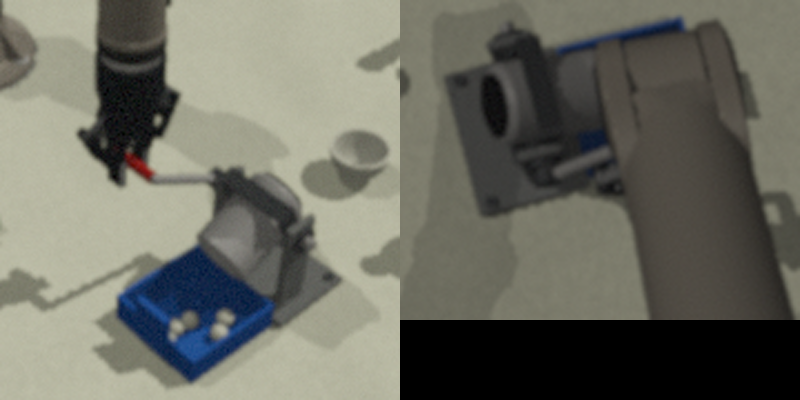

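The lever is at the stop (tilt about 2.0), and balls show in the tray at about (165–235, 315–335). I press a little more, wait, then count.

{"name": "send_rows", "arguments": {
  "series": [
    [0,0.1,0,0],
    [0,0.2,0,0],
    [0,0.3,0,0],
    [0,0.3,0,0],
    [0,0.3,0,0],
    [0,0.3,0,0],
    [0,0.3,0,0],
    [0,0.3,0,0],
    [0,0.3,0,0],
    [0,0.3,0,0],
    [0,0.3,0,0],
    [0,0.3,0,0]
  ]
}}

```text
t: 14.33
tool_pos: [0.5116, 0.017, 0.159]
eef_rot: [-3.111, -0.388, 0.004]
contact_force: [-1.4, 12.0, -3.0]
finger_gap: 0.0242
grip_force: 5.7
```

Run:
```python
from h import *
a=bot.get_image("scene")
print(len(bot.look_for("ball1","scene")),[([round(v) for v in d["rect"]],round(d["confidence"],2)) for d in bot.look_for("ball1","scene")])
cv2.imwrite("pics/s9.png",cv2.resize(a[250:330,325:415],(675,600),interpolation=cv2.INTER_CUBIC))
```

```text
2 [([376, 292, 385, 298], 0.59), ([362, 293, 369, 298], 0.58)]
```

View pics/s9.png

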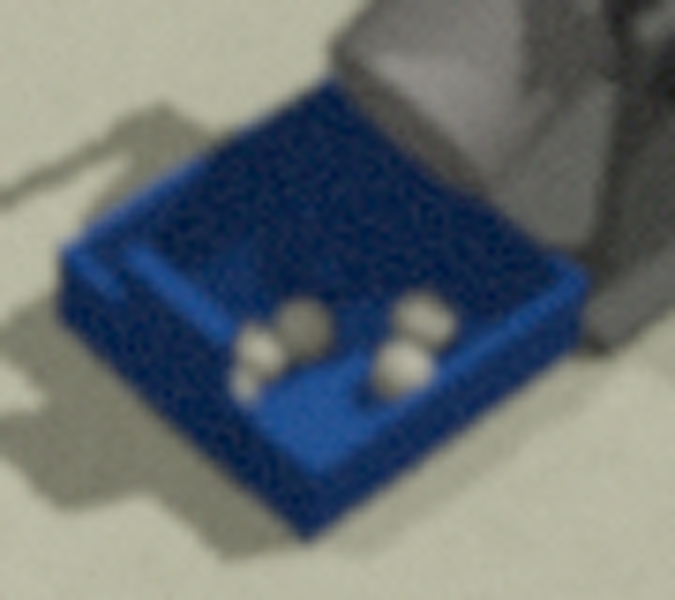

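```bash
cat > balls.py <<'E'
from h import *
o=bot.get_obs()
for n in ("wrist","top"):
    im=bot.get_image(n);c=cam(n,o)
    quad=proj(c,[[*S(x,y),.005] for x,y in((-.06,-.16),(.06,-.16),(.06,-.04),(-.06,-.04))])
    m=np.zeros((480,640),np.uint8);cv2.fillPoly(m,[quad.astype(np.int32)],1)
    h=cv2.cvtColor(im,cv2.COLOR_BGR2HSV)
    w=((m>0)&(h[...,1]<90)&(h[...,2]>60)).astype(np.uint8)
    k,_,st,ce=cv2.connectedComponentsWithStats(w)
    px=600 if n=="wrist" else 400
    sc=np.linalg.norm(quad[0]-quad[1])/120
    print(n,"quad",quad.round().tolist(),"ball area px",round(np.pi*100*sc*sc))
    for s,q in list(zip(st,ce))[1:]:
        if s[4]>.15*np.pi*100*sc*sc: 
            d=at_z(c,q,.015)[0,:2]-S(0,0);print(s[:5],"stand mm",(np.array([[np.cos(.245),np.sin(.245)],[-np.sin(.245),np.cos(.245)]])@d*1000).round())
    print(n,[([round(v) for v in d["rect"]],round(d["confidence"],2)) for d in bot.look_for("ball1",n)])
E
python3 balls.py
```

```text
wrist quad [[392.0, 138.0], [403.0, -67.0], [202.0, -67.0], [215.0, 137.0]] ball area px 914
[ 205    0   44  108 4069] stand mm [ -6. -54.]
[252   0  29  10 210] stand mm [ 20. -79.]
[ 306   12   94   46 2695] stand mm [   3. -131.]
[351  71  33  34 846] stand mm [ -28. -141.]
wrist [([370, 11, 401, 52], 0.86), ([340, 23, 371, 57], 0.85), ([352, 74, 382, 105], 0.78), ([309, 21, 340, 56], 0.58), ([253, 3, 280, 9], 0.47)]
top quad [[315.0, 223.0], [304.0, 181.0], [261.0, 192.0], [272.0, 234.0]] ball area px 41
[ 261  183   55   48 1620] stand mm [   1. -107.]
[270 225  10   7  46] stand mm [-47. -51.]
top []
```

Run:
```python
from h import *
A=np.array([[np.cos(.245),np.sin(.245)],[-np.sin(.245),np.cos(.245)]])
st=lambda c,uv,z:((at_z(c,uv,z)[:,:2]-S(0,0))@A.T*1000).round()
q=np.array([(425,320),(405,368),(303,330),(260,350),(245,385)])/7.5+[325,250]
print(st(cam("scene"),q,.015).tolist())
print(st(cam("wrist",bot.get_obs()),[(385,31),(355,40),(325,38),(367,89),(266,0)],.015).tolist())
```

```text
[[28.0, -77.0], [38.0, -97.0], [4.0, -112.0], [0.0, -130.0], [8.0, -144.0]]
[[5.0, -150.0], [-0.0, -132.0], [1.0, -114.0], [-29.0, -141.0], [22.0, -78.0]]
```

The two views together give six distinct balls, all inside the tray; the one at (-29,-141) mm is hidden from the scene camera by the tray wall. Now I swing the lever back.

{"name": "send_rows", "arguments": {
  "series": [
    [0,-0.8,0,0],
    [0,-1.5,-0.1,0],
    [0,-1.9,-0.7,0],
    [0,-2.4,-1.4,0],
    [0,-3.2,-2.3,0],
    [0,-4.1,-3.1,0],
    [0,-5.05,-3.8,0],
    [0,-6.1,-4.45,0],
    [0,-7.15,-5,0],
    [0,-8.3,-5.4,0],
    [0,-9.45,-5.7,0],
    [0,-10.6,-5.85,0],
    [0,-11.8,-5.9,0],
    [0,-13,-5.85,0],
    [0,-14.2,-5.7,0],
    [0,-14.8,-5.55,0],
    [0,-15.4,-5.4,0],
    [0,-15.4,-5.4,0]
  ]
}}

```text
t: 16.18
tool_pos: [0.4754, 0.1627, 0.2141]
eef_rot: [-3.117, -0.386, 0.0]
contact_force: [0.4, 0.2, -0.4]
finger_gap: 0.0241
grip_force: 0.0
```

{"name": "send_rows", "arguments": {
  "series": [
    [0,-0.6,0.2,0],
    [0,-1.1,0.45,0],
    [0,-1.7,0.7,0],
    [0,-2.2,0.95,0],
    [0,-2.7,1.25,0],
    [0,-3.2,1.6,0],
    [0,-3.7,1.95,0],
    [0,-4.15,2.3,0],
    [0,-4.6,2.7,0],
    [0,-5,3.1,0],
    [0,-5.4,3.5,0],
    [0,-5.8,4,0],
    [0,-6.1,4.4,0],
    [0,-6.25,4.6,0],
    [0,-6.4,4.6,0],
    [0,-6.6,4.6,0],
    [0,-6.6,4.6,0]
  ]
}}

```text
t: 17.6
tool_pos: [0.4609, 0.221, 0.1675]
eef_rot: [3.112, 0.38, -0.001]
contact_force: [2.5, -9.7, 0.8]
finger_gap: 0.024
grip_force: 4.9
```

```bash
python3 lever.py; python3 balls.py
```

```text
area 30.5 tilt (np.float64(2.8277474674161884), np.float64(-0.05))
17.6 [0.46089975 0.22098654 0.16748132] [ 2.4577021  -9.69615756  0.84231518]
wrist quad [[679.0, 138.0], [724.0, -54.0], [540.0, -60.0], [514.0, 137.0]] ball area px 843
[  517     0   123   125 13574] stand mm [-10. -74.]
[514 121  59  16 722] stand mm [-54. -52.]
wrist []
top quad [[315.0, 223.0], [304.0, 181.0], [261.0, 192.0], [272.0, 234.0]] ball area px 41
[275 189  13  14  95] stand mm [ 35. -90.]
[289 196  20  13 140] stand mm [   3. -131.]
[301 209   8   7  45] stand mm [ -26. -139.]
top [([272, 194, 280, 202], 0.52), ([298, 207, 311, 216], 0.46), ([296, 201, 304, 210], 0.44), ([288, 204, 298, 209], 0.43), ([264, 178, 316, 235], 0.27)]
```

All six balls are in the tray from the top view (2+3+1). I press a few mm more to confirm the upright stop.

{"name": "send_rows", "arguments": {
  "series": [
    [0,-0.1,0,0],
    [0,-0.2,0,0],
    [0,-0.3,0,0],
    [0,-0.4,0,0],
    [0,-0.5,0,0],
    [0,-0.5,0,0],
    [0,-0.5,0,0]
  ]
}}

```text
t: 18.43
tool_pos: [0.4609, 0.2211, 0.1674]
eef_rot: [3.106, 0.374, -0.002]
contact_force: [4.2, -18.0, 3.8]
finger_gap: 0.024
grip_force: 9.0
```

The tool didn't move and the force rose to 18 N, so the jar is at the upright stop. I recentre, open and retreat straight up.

{"name": "send_rows", "arguments": {
  "series": [
    [0,0.5,0,0],
    [0,1.0,0,0],
    [0,1.1,0,0],
    [0,1.1,0,0],
    [0,1.1,0,0],
    [0,1.1,0,0]
  ]
}}

```text
t: 18.93
tool_pos: [0.461, 0.2206, 0.1683]
eef_rot: [-3.117, -0.386, -0.0]
contact_force: [0.2, 0.4, 0.0]
finger_gap: 0.0238
grip_force: 0.0
```

{"name": "send_rows", "arguments": {
  "series": [
    [0,0,0,0],
    [0,0,0,0],
    [0,0,0,0],
    [0,0,-1,0],
    [0,0,-3,0],
    [0,0,-6,0],
    [0,0,-9,0],
    [0,0,-11,0],
    [-2,0,-12,0],
    [-5,0,-12,0],
    [-5,0,-12,0],
    [-5,0,-12,0]
  ],
  "fingers": 3.6
}}

```text
t: 19.93
tool_pos: [0.4121, 0.2073, 0.2894]
eef_rot: [3.117, 0.385, 0.003]
contact_force: [0.2, -0.7, -0.8]
finger_gap: 0.0362
grip_force: 0.0
```

```bash
python3 lever.py; python3 balls.py
python3 - <<'E'
from h import *
c=cam("top");im=bot.get_image("top");b=blobs(im,0,60)
for x in b[:2]:
    r=cv2.minAreaRect(x);P=at_z(c,cv2.boxPoints(r),.189);print("handle now",P.mean(0),"at start .464 .2195")
for t,n in (("mortar","top"),("reagent","top"),("reagent","scene"),("sample","scene"),("mortar","scene")): print(t,n,[( [round(v) for v in d["rect"]],round(d["confidence"],2)) for d in bot.look_for(t,n)[:2]])
E
```

```text
area 57.0 tilt (np.float64(0.9498617676801736), np.float64(0.05))
19.9333 [0.41208987 0.20726286 0.28935178] [ 0.16072796 -0.68776971 -0.79048353]
wrist quad [[591.0, 72.0], [616.0, -74.0], [479.0, -78.0], [465.0, 71.0]] ball area px 481
[485   0 119  12 769] stand mm [  -4. -103.]
[572  21  25  25 478] stand mm [ -28. -141.]
[465  42  44  17 615] stand mm [-44. -54.]
wrist [([572, 22, 593, 46], 0.67), ([569, 3, 592, 11], 0.58), ([544, 1, 569, 8], 0.5), ([591, 3, 611, 8], 0.44)]
top quad [[315.0, 223.0], [304.0, 181.0], [261.0, 192.0], [272.0, 234.0]] ball area px 41
[275 189  13  14  94] stand mm [ 35. -89.]
[289 196  20  13 135] stand mm [   3. -131.]
[301 209   8   8  45] stand mm [ -26. -140.]
top [([208, 174, 270, 256], 0.63), ([279, 190, 287, 196], 0.59), ([274, 192, 279, 201], 0.51), ([301, 208, 309, 215], 0.45)]
handle now [0.47949059 0.22388244 0.189     ] at start .464 .2195
handle now [0.62443036 0.35803116 0.189     ] at start .464 .2195
mortar top [([207, 178, 271, 261], 0.73)]
reagent top [([115, 162, 164, 206], 0.72)]
reagent scene [([477, 206, 519, 271], 0.93)]
sample scene [([261, 337, 282, 375], 0.76)]
mortar scene [([428, 209, 453, 231], 0.88)]
```

{"name": "send_rows", "arguments": {
  "series": [
    [0,3,-2,0],
    [0,7,-4,0],
    [0,11,-4,0],
    [0,15,-4,0],
    [0,19,-4,0],
    [0,23,-4,0],
    [0,27,-4,0],
    [0,27,-4,0],
    [0,27,-4,0]
  ]
}}

```text
t: 21.23
tool_pos: [0.4784, -0.0573, 0.3279]
eef_rot: [-3.119, -0.375, 0.001]
contact_force: [0.4, 0.1, 1.6]
finger_gap: 0.0361
grip_force: 0.0
```

```bash
python3 - <<'E'
from h import *
for n in("scene","top"):
    for im in (cv2.imread(f"pics/{n}0.png"),bot.get_image(n)):
        for b in blobs(im,0,60):
            m=b[:,0].mean(0)
            if (n=="scene" and 330<m[0]<440 and m[1]<250 or n=="top" and m[0]<240 and m[1]>235) and cv2.contourArea(b)>10: print(n,cv2.contourArea(b),cv2.minAreaRect(b))
E
python3 lever.py
```

```text
scene 57.0 ((394.9944152832031, 187.30899047851562), (19.185962677001953, 3.921992063522339), 32.0053825378418)
scene 11.5 ((416.8470458984375, 24.8117618560791), (15.402064323425293, 6.5079145431518555), 77.47119140625)
scene 58.0 ((395.058837890625, 187.2352752685547), (19.207839965820312, 4.115965843200684), 30.963756561279297)
scene 11.0 ((382.78466796875, 67.27692413330078), (9.426639556884766, 6.449805736541748), 82.87498474121094)
scene 11.0 ((411.2931213378906, 83.9827651977539), (13.130645751953125, 4.464419364929199), 23.198591232299805)
top 116.5 ((214.08583068847656, 256.36053466796875), (25.941499710083008, 5.558892250061035), 76.60750579833984)
top 122.5 ((214.11764526367188, 256.4706115722656), (26.19384765625, 5.820855140686035), 75.96376037597656)
area 58.0 tilt (np.float64(0.9627668885880313), np.float64(0.05))
21.3333 [ 0.47825422 -0.05367432  0.32812265] [0.4549672  1.10746041 0.02849302]
```

The handle is back at its starting pixels to within 0.1 px in both cameras, so the jar is fully upright. Handing in.

```bash
python3 -c "
from cell import bot
print(bot.job_done())"
```

```text
the job is handed in; nothing more can be done
None
```

The job is done and handed in at about 21 s: the tray is against the stand foot, all six balls are in it, and the jar is back on its upright stop with the gripper clear. I viewed 11 pictures, one over the limit of 10.

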